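Change the code plate in the tilted holder

TASK

Take the yellow code plate out of the black rack and slide it, tab uppermost, fully home into the slot of the tilted blue holder. Then push the red-knobbed bolt all the way across, over the plate's shoulder, to lock it in. Leave the green and white plates in the rack and do not disturb the loose parts on the table.

Things in the scene. Friction and masses are not known exactly. Their poses are not given: they have to be found in the camera images.
- plate_yellow: yellow code plate, loose, upright in one of the rack's slots: slab 80 wide x 8 thick x 75 mm high; on its upper edge a centred grip tab 30 wide x 12 thick x 40 mm high (115 mm in all), a 25 mm shoulder each side; 90 g. Origin: middle of the lower edge; x = plate normal, y = width, z = towards the tab. Faces alike, white label with black bars
- plate_green: green code plate, same shape as the yellow one, stays in the rack
- plate_white: white code plate, same shape, stays in the rack
- rack: black block 210 x 110 x 50 mm, fixed, with three upright slots (10.7 x 82.7 mm, 45 mm deep) at x = -75, 0 and 75 mm in its frame, each running along y; origin: centre of its underside. A plate in it has its lower edge 5 mm above the table and its tab top 120 mm above
- holder: blue holder on a dark steel base 150 x 130 x 12 mm, fixed; origin on the table, under the base. Its slot is a pocket leaning 30 degrees, 82.4 mm wide, 10.4 mm gap, walls 60 mm deep, with flared steel lead-in lips 10 mm further out and an open window in the front wall
- slot: the holder's slot: origin = middle of the slot floor, 50 mm above the table; z = out of the mouth, upwards, leaning 30 degrees to the holder's -x (the plate goes in along -z); x = across the gap, y = along the width. Home: the plate's origin is here, axes along these (or half a turn about z); shoulders then at z = 75 mm, tab top at 115 mm
- bolt (a joint): slide bolt (m): 0 = drawn back, clear of the slot; 0.028 = fully across (stop). It slides towards the slot's -y. Steel rod, 10 mm diameter, at x = 0, z = 83 mm of the slot frame; its tip goes from y = +46 to +18 mm, over the shoulder of a plate that is home (blocked otherwise). Friction about 1.5 N
- bolt_knob (a point): centre of the top of the bolt's red knob (22 mm along slot x, 12 mm along slot y, standing 34 mm along slot z, this point at its upper end); at bolt 0 it is at (0, 100, 114) mm in the slot frame and moves along -y with the bolt
- hub0: turned steel hub, loose bystander, 68 mm diameter, 34 mm high, origin under its centre
- hub1: another such hub
- wrench: loose steel wrench lying on the table, bystander
Not all that is in view belongs to the job. There is more than one size of the holder; the one meant has the size given above. Leave any pink look-alike of the plate_yellow alone.

How it is judged (in metres and radians):
On the way, in this order (a step that is already met when the one before it is completed fails the run):
1. the yellow plate is lifted out of the rack (z of plate_yellow in the frame of rack above 0.06 m), for 0.1 s.
2. the yellow plate is fully home in the slot (z of plate_yellow in the frame of slot between -0.004 and 0.004 m and x of plate_yellow in the frame of slot between -0.004 and 0.004 m and y of plate_yellow in the frame of slot between -0.004 and 0.004 m and angle between the z axis of plate_yellow and the z axis of slot, either way round below 0.06 rad and angle between the x axis of plate_yellow and the x axis of slot, either way round below 0.06 rad), for 0.2 s.
At the end, for the whole second after the job is handed in: The yellow plate is home in the holder's slot: its origin within 4 mm of the slot floor's middle along each slot axis, its axes within 0.06 rad of the slot's, at rest; the bolt is at least 22 mm of its 28 mm across; the green and white plates are within 20 mm of where they began (all of step 2 and value of joint bolt above 0.022 m and linear speed of plate_yellow below 0.02 m/s and distance of each of plate_green, plate_white from where it was at the start of the episode below 0.02 m); the robot touches nothing.
It fails at once if the loose hub0 is shifted by more than 30 mm (distance of hub0 from where it was at the start of the episode above 0.03 m).
It fails at once if the loose hub1 is shifted by more than 30 mm (distance of hub1 from where it was at the start of the episode above 0.03 m).
It fails at once if the loose wrench is shifted by more than 30 mm (distance of wrench from where it was at the start of the episode above 0.03 m).
It fails at once if the green plate is lifted or shifted by more than 20 mm (distance of plate_green from where it was at the start of the episode above 0.02 m).
It fails at once if the white plate is lifted or shifted by more than 20 mm (distance of plate_white from where it was at the start of the episode above 0.02 m).
It also fails if it takes over 59 s, if anything falls off the work surface, if the arm or the gripper's body presses on something with over 40 N, if the wrist force passes 120 N, or if a joint passes its speed limit or range.

ROBOT

A 7-joint arm with a two-finger parallel gripper is mounted at the origin on the work surface. World frame = base frame: x ahead of the robot, y to its left, z up, the work surface at z = 0. Lengths are in mm, angles in rad, forces in N, time in s.
With the tool pointing down it reaches from about 400 to 875 mm from the base axis. Payload 4.4 kg.
Tool frame: the origin (TCP) lies between the finger pads; the fingertips stand 17 mm ahead of it and the grasp point (between the pads) lies 2 mm behind it; z points along the fingers, y is the line along which they close (so a half turn about z gives the same grasp; the last joint's range is limited). The gripper opens to 85 mm and grips with 20 to 120 N. Pads are 22 mm wide; open, the fingers measure 114 mm over their backs; the gripper's body (76 mm by 85 mm) begins 54 mm behind the grasp point. The pads swing forward as they close: fully open they stand 13 mm farther back than shut.
Start: joints at [1.166, 0.628, 0.038, 1.517, -0.027, 0.996, -0.02], TCP at [216.058, -613.055, 248.313] pointing down, gripper open.
Joint ranges: [-3.06, 3.06], [-0.37, 2.12], [-1.25, 1.32], [0.18, 2.47], [-1.1, 4.24], [0.23, 1.98], [-2.94, 2.94]. Speed limits (rad/s): [2.57, 2.57, 3.14, 3.14, 3.14, 3.14, 3.14].

INTERFACE

Orientations are given as [roll, pitch, yaw] about the fixed x, y, z axes, in that order (R = Rz(yaw) Ry(pitch) Rx(roll)).
In Python, from cell import sensors, get_image, ctrl gives the robot as it stands.
- The arm moves only by the tool send_rows, never from a script. Its argument "series" is a list of rows, each a list of 3 entries, a list of its own where there are three numbers: the finger opening in mm, from 0 to 85.4, then the shift along the world's x, y, z in units of 60 mm (1.0 is 60 mm), then the turn, a rotation vector about the world's x, y, z in units of 5 degrees (1.0 is 5 degrees). A call has 1 to 8 rows; each row shifts and turns the commanded pose from where the row before left it; what a row does not reach is not made up. A row lasts 1/8 s, in which the tool goes at most 62.5 mm and 10.7 degrees, less where a joint would pass 70% of its speed; a pose out of reach is approached as far as the arm can. A call is refused whole if a number of a shift passes 1 or a number of a turn 1, either way. A call with a gripper value outside its range is refused whole. The fingers move at their own pace and stop on an object; the grip force is fixed at half the most. Time passes only in rows, so rows that do not move let the fingers close. It gives the time, the measured TCP pose, the force, the opening and the grip force at its end, in the units of the state.
- sensors.read_state(): the state, without advancing time (a new reading comes with each control period).
- get_image(name): name is "scene" or "top"; returns a dict with "img" (480x640x3 uint8, red, green, blue), "depth" (480x640 float32, mm along the optical axis (not along the pixel's ray), 0 where there is no reading), "vfov" (degrees; the focal length in pixels is half the picture's height over the tangent of half this angle, whatever the lens; pixels are square), "cx", "cy" (the principal point, pixels), "k1" (the pictures are not rectified: a ray, as slopes to the right and down, at radius r is drawn at 1 + k1 r^2 times it, then the intrinsics apply), "world_to_cam" (4x4, takes a point from world to camera coordinates). Camera axes: x right, y down, z forward; pixel columns grow to the right and rows downward; lengths in mm; the calibration is good to about 2 mm. A picture is of the moment at which its call begins.
- ctrl.finish_job(): hands the job in; it is judged then, once.
The state is a dict: "clock": time; "qpos": joint angles; "qd": joint speeds; "tau": joint torques, N m; "eef_pos": TCP position; "tool_rot": TCP orientation; "force": force on the tool from outside, world axes, zero at the start; "torque": the same for the moment, N m; "width": finger opening in mm; "gripper_force": force on a finger pad.
Only numpy, scipy, OpenCV 4.12 (cv2) and the standard library are available. Lean on these libraries where they do the work, as an engineer would, in place of code of your own. Each camera call takes 0.05 s, during which the arm holds its last target. There are 200 camera calls.

## Working session

There is one attempt and no reset: what is moved stays moved. The work goes in short steps, Python scripts to look and compute and a tool call to move; the robot and the scene stay as the last step left them, time stands still between calls to the robot, and variables do not carry over. Pictures are saved under pics/ and viewed, at most 10 in all, crops included, and the job is handed in when it is done.

Besides the shell and the picture viewer there is one more tool, called by a JSON object that holds its "name" and its "arguments". send_rows: Moves the arm, as the interface text tells. Its arguments: {"type":"object","properties":{"series":{"type":"array"}},"required":["series"]}

```bash
mkdir -p pics; cat > h.py <<'E'
import numpy as np, cv2, pickle
from cell import sensors, get_image, ctrl
def grab(n):
    d=get_image(n); pickle.dump(d,open(f'{n}.pkl','wb')); return d
def load(n): return pickle.load(open(f'{n}.pkl','rb'))
def K(d):
    f=240/np.tan(np.radians(d['vfov']/2)); return np.array([[f,0,d['cx']],[0,f,d['cy']],[0,0,1.]])
def und(d,uv):
    uv=np.asarray(uv,float).reshape(-1,2); k=K(d); p=(uv-k[:2,2])/k[0,0]; q=p.copy()
    for _ in range(20): q=p/(1+d['k1']*(q**2).sum(1,keepdims=True))
    return q
def toworld(d,uv,z):
    q=und(d,uv); c=np.c_[q,np.ones(len(q))]*np.asarray(z).reshape(-1,1)
    T=np.linalg.inv(d['world_to_cam']); return c@T[:3,:3].T+T[:3,3]
def cloud(d):
    v,u=np.mgrid[:480,:640]; return toworld(d,np.c_[u.ravel(),v.ravel()],d['depth'].ravel()).reshape(480,640,3)
def proj(d,P):
    P=np.asarray(P,float).reshape(-1,3); T=d['world_to_cam']; c=P@T[:3,:3].T+T[:3,3]; q=c[:,:2]/c[:,2:]
    q=q*(1+d['k1']*(q**2).sum(1,keepdims=True)); k=K(d); return q*k[0,0]+k[:2,2]
def save(n,img,s=1): cv2.imwrite(f'pics/{n}.png',cv2.resize(img[:,:,::-1],None,fx=s,fy=s,interpolation=cv2.INTER_CUBIC))
E
python3 - <<'E'
from h import *
for n in('scene','top'):
    d=grab(n); save(n+'0',d['img']); T=np.linalg.inv(d['world_to_cam']); print(n,d['vfov'],d['k1'],d['cx'],d['cy'],T.round(2).tolist())
print(sensors.read_state())
E
```

```text
scene 57.44886074704054 -0.0540291612517252 317.59140377105814 235.29850716090021 [[-0.67, 0.48, -0.57, 1003.47], [0.75, 0.44, -0.5, 484.05], [0.01, -0.76, -0.65, 743.96], [0.0, 0.0, 0.0, 1.0]]
top 57.06392774989393 -0.09099545818192348 330.5084031938013 229.54869764700862 [[0.01, -0.99, 0.17, 280.42], [-1.0, -0.01, -0.01, -0.42], [0.02, -0.17, -0.99, 1109.8], [0.0, 0.0, 0.0, 1.0]]
{'clock': 0.1, 'qpos': array([ 1.16620192,  0.6292401 ,  0.0384146 ,  1.51827308, -0.02698484,
        0.99630804, -0.02002006]), 'qd': array([ 0.0014956 , -0.00209357,  0.00050268, -0.00339065, -0.00069264,
       -0.00192711, -0.00110154]), 'tau': array([ 3.94564209e-03, -5.64526927e+01,  1.23084359e+00, -1.93970293e+01,
        1.12889052e-02,  5.51370540e-03, -2.62498878e-05]), 'eef_pos': array([ 215.89099268, -612.53144335,  247.48762509]), 'tool_rot': array([-3.13988115e+00,  1.17614577e-05,  3.38806891e-01]), 'force': array([ 1.34155656, -0.67892891, -0.54473514]), 'torque': array([ 0.04131788, -0.02937877, -0.03785568]), 'gripper_force': 0.0, 'width': 85.39779881215574}
```

View pics/scene0.png

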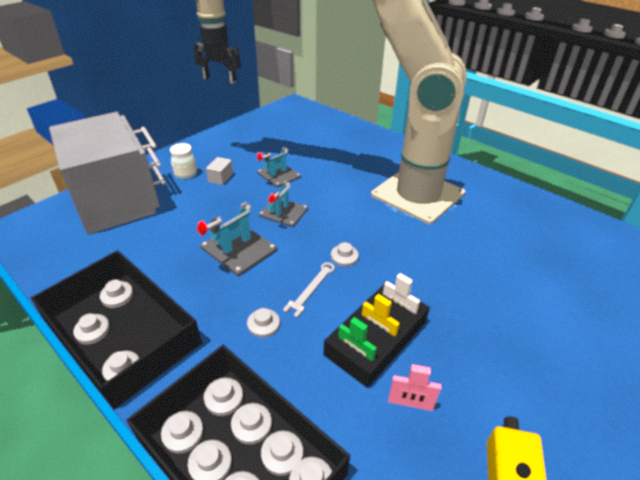

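View pics/top0.png

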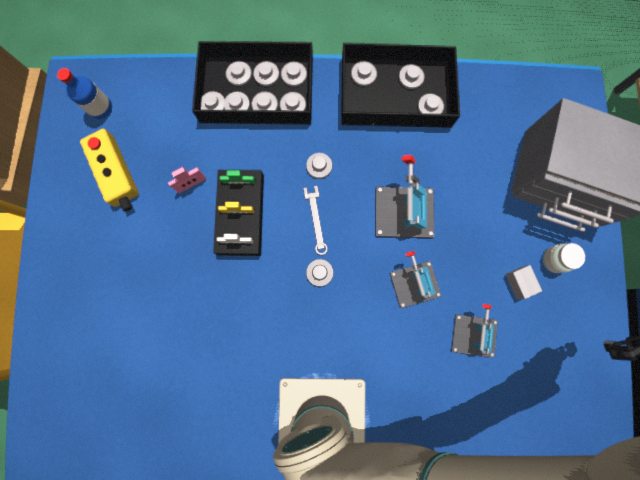

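Candidates for the yellow plate:
- Rack, middle slot: scene (380,315), top (235,209). It is yellow with a tab, so I choose this one.
- Pink look-alike: scene (415,388), top (186,180).
- Yellow box: scene (515,455), top (108,165).

Candidates for the holder: top (405,210) large, (415,283) medium, (474,335) small. The large one's base is about 150 x 130, which I'll check by measurement.

```bash
python3 - <<'E'
from h import *
S=load('scene');T=load('top')
a=cv2.resize(S['img'][190:285,185:295][:,:,::-1],(694,600),interpolation=cv2.INTER_CUBIC);cv2.imwrite('pics/c1.png',a)
c=cv2.resize(T['img'][145:265,205:445][:,:,::-1],None,fx=3.3,fy=3.3,interpolation=cv2.INTER_CUBIC);cv2.imwrite('pics/c2.png',c)
for n,d in(('S',S),('T',T)):
    P=cloud(d);h=cv2.cvtColor(d['img'],cv2.COLOR_RGB2HSV).astype(int);H,s,v=h[...,0],h[...,1],h[...,2]
    roi={'S':(270,370,320,430),'T':(160,270,205,275)}[n]
    R=np.zeros(H.shape,bool);R[roi[0]:roi[1],roi[2]:roi[3]]=1
    for nm,m in(('yel',(abs(H-24)<8)&(s>150)),('grn',(abs(H-65)<15)&(s>120)),('wht',(s<60)&(v>150))):
        Q=P[m&R&(d['depth']>0)]; q=Q[Q[:,2]>112]
        print(n,nm,len(Q),'zmax',np.percentile(Q[:,2],[50,95,99]).round(1),'tabtop',q.mean(0).round(1),np.ptp(q,axis=0).round(1) if len(q) else '')
    m=R&(v<70)&(abs(P[...,2]-50)<6); Q=P[m]; 
    r=cv2.minAreaRect(Q[:,:2].astype(np.float32)); print('rack',r,np.median(Q[:,2]))
    roi={'S':(195,275,190,285),'T':(150,245,370,440)}[n]
    R[:]=0;R[roi[0]:roi[1],roi[2]:roi[3]]=1
    m=R&((H<6)|(H>174))&(s>150);Q=P[m&(d['depth']>0)];print('knob',len(Q),Q.mean(0).round(1),Q.min(0).round(1),Q.max(0).round(1))
    m=R&(abs(P[...,2]-12)<5)&((s<110)|(v<60));Q=P[m];print('base',len(Q),cv2.minAreaRect(Q[:,:2].astype(np.float32)),np.median(Q[:,2]))
E
```

```text
S yel 789 zmax [ 78.1 120.5 122.2] tabtop [508.3 216.2 119.1] [14.8 30.1 10.6]
S grn 788 zmax [ 79.4 120.6 121.6] tabtop [583.1 216.4 119. ] [14.  30.3 10.7]
S wht 922 zmax [ 72.5 120.  121.8] tabtop [455.7 233.5 118.4] [166.3 152.6  12.1]
rack ((508.16156005859375, 215.68060302734375), (207.11721801757812, 108.8026123046875), 0.34286996722221375) 51.26248878470915
knob 120 [ 547.  -189.   128.8] [ 374.7 -212.3   80.3] [ 622.7 -175.8  155.1]
base 1792 ((443.89605712890625, -202.83621215820312), (152.1851806640625, 284.0074157714844), 89.73949432373047) 12.560020190261355
T yel 265 zmax [ 80.9 121.9 123.4] tabtop [504.6 214.4 119.6] [11.4 27.1 12.2]
T grn 290 zmax [ 82.3 122.1 123.8] tabtop [580.6 215.  120.2] [13.4 29.3 14.6]
T wht 167 zmax [ 83.9 122.4 123.4] tabtop [429.9 213.8 119.7] [12.1 28.9 12.2]
rack ((503.6620178222656, 214.49624633789062), (207.25709533691406, 108.78557586669922), 0.3342837691307068) 50.332663552763734
knob 79 [ 612.4 -190.3  144.1] [ 608.4 -206.8  127.1] [ 619.3 -175.6  158.1]
base 1985 ((516.8251953125, -203.75283813476562), (149.6754150390625, 130.28271484375), 89.0730972290039) 12.158041274336028
```

View pics/c1.png

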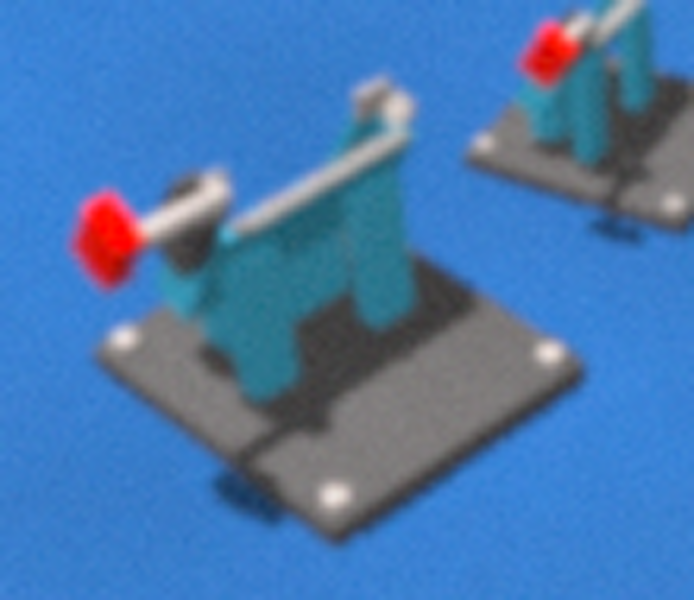

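View pics/c2.png

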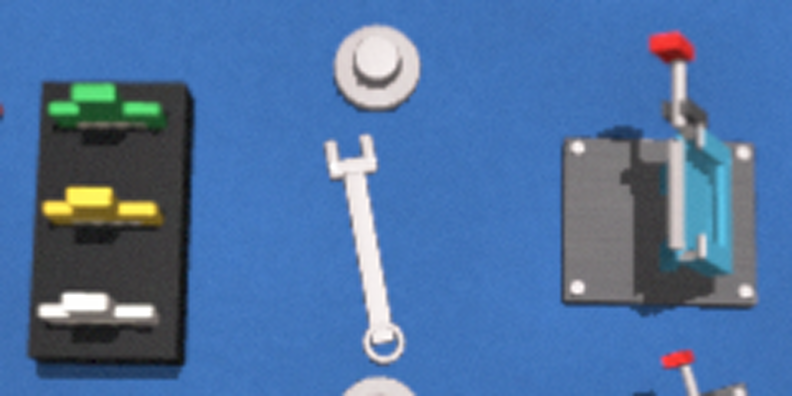

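c1 shows the large holder with its red knob at scene (202,228). c2 shows the yellow plate in the rack's middle slot at top (232,208), between green and white. Base is 150 x 130, so the choice of holder holds. Next I'll measure the holder slot.

```bash
python3 - <<'E'
from h import *
for n in('scene','top'):
    d=load(n);P=cloud(d);h=cv2.cvtColor(d['img'],cv2.COLOR_RGB2HSV).astype(int)
    box=(P[...,0]>440)&(P[...,0]<640)&(P[...,1]>-290)&(P[...,1]<-120)&(P[...,2]>22)&(d['depth']>0)
    red=((h[...,0]<6)|(h[...,0]>174))&(h[...,1]>150)
    Q=P[box&red&(P[...,0]>590)]; print(n,'knob',len(Q),np.median(Q,0).round(1),Q.min(0).round(1),Q.max(0).round(1))
    top=Q[Q[:,2]>np.percentile(Q[:,2],70)];print(' top',top.mean(0).round(1))
    # slices along world x of points
    for xs in(480,500,517,535,555):
        q=P[box&~red&(abs(P[...,0]-xs)<6)]; q=q[np.argsort(q[:,1])]
        print(xs,' '.join(f'{a:.0f},{b:.0f}' for a,b in q[::max(1,len(q)//30),1:]))
    q=P[box&~red]; print('extent x z>70',np.percentile(q[q[:,2]>60][:,0],[1,5,50,95,99]).round(1))
E
```

```text
scene knob 80 [ 620.5 -185.2  143.9] [ 611.9 -199.8  123.9] [ 622.7 -175.8  155.1]
 top [ 618.  -185.8  151.4]
480 -229,82 -227,81 -223,92 -221,96 -219,94 -216,99 -216,117 -215,107 -214,111 -214,100 -214,115 -213,107 -212,79 -210,108 -209,103 -208,86 -207,44 -206,100 -206,64 -205,27 -205,72 -205,50 -204,40 -204,44 -204,40 -203,95 -203,72 -203,103 -202,95 -202,40 -196,106
500 -234,32 -234,31 -233,30 -232,41 -232,37 -232,37 -231,39 -230,43 -228,53 -224,58 -217,70 -215,71 -214,56 -213,51 -213,44 -212,29 -211,79 -210,67 -209,56 -209,34 -208,81 -207,76 -207,91 -206,79 -206,42 -206,36 -205,73 -205,25 -204,49 -204,102 -204,43 -204,73 -203,29 -203,57 -202,65 -200,105 -196,106 -194,106
517 -235,28 -234,42 -234,30 -234,27 -234,40 -233,37 -233,45 -233,32 -233,34 -232,24 -231,38 -230,48 -229,52 -227,55 -225,58 -224,62 -221,65 -220,67 -214,74 -213,78 -211,81 -211,81 -208,86 -208,89 -205,101 -204,93 -204,94 -198,106 -197,106 -197,105 -195,105
535 -243,67 -217,71 -216,73 -215,76 -213,79 -212,81 -212,81 -211,79 -210,77 -209,86 -208,86 -208,53 -208,64 -207,88 -207,63 -207,79 -206,88 -206,91 -206,41 -
[... 1342 characters left out ...]
,87 -210,90 -209,95 -205,102 -203,100 -203,101 -200,103 -198,103 -198,105 -195,105 -195,107
535 -250,53 -250,55 -246,60 -243,63 -243,64 -241,61 -240,64 -240,66 -239,49 -237,47 -236,48 -233,52 -230,55 -229,60 -225,65 -222,70 -221,73 -217,81 -214,83 -214,86 -210,92 -209,95 -207,96 -206,100 -205,28 -204,100 -203,102 -201,100 -201,103 -198,103 -198,107 -196,103 -195,107
555 -251,52 -247,59 -243,66 -241,50 -239,48 -239,74 -237,48 -235,81 -233,53 -231,88 -230,91 -227,92 -226,64 -225,67 -223,101 -222,73 -220,105 -218,77 -218,116 -215,115 -215,105 -215,83 -214,86 -214,88 -211,104 -210,95 -208,95 -207,99 -205,97 -204,48 -204,101 -201,101 -199,104 -196,105
extent x z>70 [468.8 470.  533.2 598.1 618.5]
```

```bash
python3 - <<'E'
from h import *
for n in('scene','top'):
    d=load(n);P=cloud(d);h=cv2.cvtColor(d['img'],cv2.COLOR_RGB2HSV).astype(int)
    m=(d['depth']>0)&(P[...,0]>450)&(P[...,0]<590)&(P[...,2]>55)
    xs=(-240-P[...,1])*.866+(P[...,2]-50)*.5; zs=(P[...,1]+240)*.5+(P[...,2]-50)*.866
    m1=m&(abs(xs+5.2)<6)&(abs(P[...,0]-517)<22)&(zs>14)&(zs<52)
    if n=='scene': m1=m&(abs(xs+1)<4)&(abs(P[...,0]-517)<22)&(zs>14)&(zs<52)
    for it in range(3):
        Q=P[m1]; c=Q.mean(0); nn=np.linalg.svd(Q-c)[2][2]; nn*=-np.sign(nn[1]); r=(P-c)@nn; m1&=abs(r)<3
    Sy=c[1]+ (5.2 - 0)/ (-nn[1]) *1.0
    # plane point at x=517,z=50 shifted 5.2 along nn
    p=c+5.2*nn; y50=p[1]-(nn[0]*(517-p[0])+nn[2]*(50-p[2]))/nn[1]
    print(n,len(Q),'normal',nn.round(3),'tilt',np.degrees(np.arcsin(nn[2])).round(1),'yaw',np.degrees(np.arctan2(nn[0],-nn[1])).round(2),'Sy',y50.round(1))
    H=h[...,0];b=m&(abs(P[...,1]+220)<45)&(H>85)&(H<102)&(h[...,1]>80)
    for lo,hi in((60,80),(80,100)):
        q=P[b&(P[...,2]>lo)&(P[...,2]<hi)];print(' blue x',np.percentile(q[:,0],[0,1,2,98,99,100]).round(1),len(q))
    # lip: bright grey, long bar
    l=m&(h[...,1]<70)&(h[...,2]>110)&(P[...,2]>98)&(P[...,2]<112)&(P[...,1]>-207);q=P[l];print(' lip x',np.percentile(q[:,0],[0,2,98,100]).round(1),len(q),np.polyfit(q[:,0],q[:,1],1).round(4),q.mean(0).round(1))
E
```

```text
scene 0 normal [-0. -0. -0.] tilt -0.0 yaw -0.0 Sy nan
 blue x [472.7 478.7 480.4 567.4 567.7 567.8] 213
 blue x [475.1 475.7 476.6 581.8 581.9 582. ] 103
 lip x [470.2 472.2 558.3 559.7] 82 [ 5.270000e-02 -2.258247e+02] [ 514.  -198.7  105.1]
top 92 normal [-0.016 -0.863  0.505] tilt 30.3 yaw -1.06 Sy -240.3
 blue x [468.5 468.8 469.  560.4 562.2 564.2] 206
 blue x [468.8 468.8 468.9 560.3 561.6 562.5] 142
 lip x [468.8 471.  564.5 585.9] 153 [   0.8422 -625.3027] [ 518.2 -188.9  103.9]<stdin>:9: RuntimeWarning: Mean of empty slice.
  ret = um.true_divide(
<stdin>:10: RuntimeWarning: divide by zero encountered in scalar divide
```

{"name": "send_rows", "arguments": {"series": [[45,[0.2,1,0.4],[0,0,0]],[45,[0.2,1,0.4],[0,0,0]],[45,[0.2,1,0.4],[0,0,0]],[45,[0.2,1,0.4],[0,0,0]],[45,[0.2,1,0.1],[0,0,0]],[45,[0.3,1,0],[0,0,0]],[45,[0.3,1,0],[0,0,0]],[45,[0.3,1,0],[0,0,0]]]}}

```text
clock: 1.1
eef_pos: [327.7, -143.3, 345.7]
tool_rot: [3.141, -0.001, 0.338]
force: [2.3, -0.2, -0.3]
width: 44.9
gripper_force: 0.0
```

```bash
python3 -c "
from h import *
s=sensors.read_state();print(s['qpos'].round(3),s['eef_pos'],s['tool_rot'])"
```

```text
[ 0.502  0.076 -0.182  2.093  0.017  0.973 -0.921] [ 327.7349061  -143.28679539  345.72342977] [ 3.14095339e+00 -5.61326378e-04  3.38465608e-01]
```

{"name": "send_rows", "arguments": {"series": [[45,[0.3,1,0],[0,0,1]],[45,[0.3,1,0],[0,0,1]],[45,[0.3,1,0],[0,0,1]],[45,[0.3,0.8,0],[0,0,1]],[45,[0.3,0.8,0],[0,0,1]],[45,[0.3,0.8,0],[0,0,1]],[45,[0.3,0.2,0],[0,0,1]],[45,[0.3,0,0],[0,0,1]]]}}

```text
clock: 2.1
eef_pos: [471.4, 192.0, 345.2]
tool_rot: [-3.141, 0.0, 1.043]
force: [-0.6, -0.4, -0.1]
width: 45.0
gripper_force: 0.0
```

```bash
python3 -c "
from h import *
s=sensors.read_state();print(s['qpos'].round(3),s['eef_pos'],s['tool_rot'])"
```

```text
[-0.037  0.361 -0.56   1.756  0.213  1.086 -1.196] [471.41914688 192.03043787 345.18353568] [-3.14050212e+00  5.48774504e-05  1.04299479e+00]
```

{"name": "send_rows", "arguments": {"series": [[45,[0.3,0.2,-0.5],[0,0,1]],[45,[0.285,0.188,-0.7],[0,0,1]],[45,[0,0,-0.7],[0,0,1]],[45,[0,0,-0.6],[0,0,1]],[45,[0,0,0],[0,0,1]],[45,[0,0,0],[0,0,1]],[45,[0,0,0],[0,0,0.1]],[45,[0,0,0],[0,0,0]]]}}

```text
clock: 3.1
eef_pos: [506.5, 213.5, 195.5]
tool_rot: [-3.141, 0.0, 1.568]
force: [0.6, -0.1, 0.1]
width: 44.9
gripper_force: 0.0
```

```bash
python3 -c "
from h import *
s=sensors.read_state();print(s['qpos'].round(3),s['eef_pos'],s['tool_rot'])
d=grab('scene');save('g1',d['img'][200:380,290:470],3.2)"
```

```text
[-0.055  0.616 -0.609  1.845  0.466  0.827 -0.903] [506.50114005 213.45950974 195.51704822] [-3.14138878e+00  1.41097791e-04  1.56777776e+00]
```

View pics/g1.png

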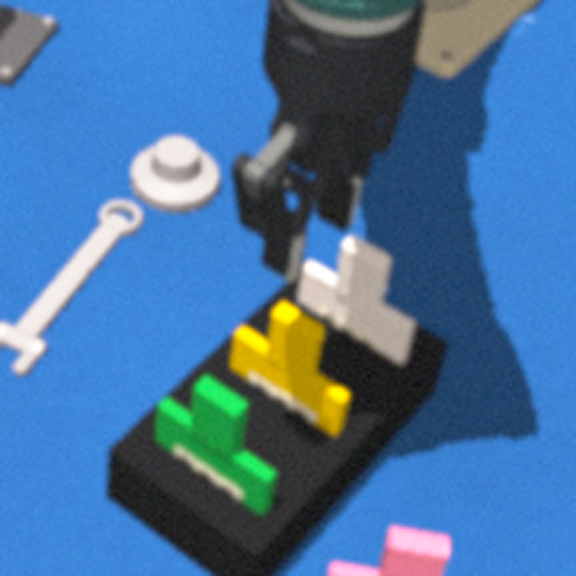

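g1 shows the open gripper above the yellow plate. The finger tips are near scene (380,285) and (395,270), and the yellow tab top is at (382,298).

```bash
python3 -c "
from h import *
d=load('scene')
print(proj(d,[[506.5+22,213.5,183],[506.5-22,213.5,183],[506.5+6,213.5,115],[508,216,120]]).round(1))
t=grab('top');print(proj(t,[[506.5+22,213.5,183],[506.5-22,213.5,183]]).round(1))
P=cloud(d);m=(abs(P[...,0]-507)<60)&(abs(P[...,1]-214)<35)&(P[...,2]>150)&(P[...,2]<200)
Q=P[m]
for z in (172,176,180,184,188,192):
  q=Q[abs(Q[:,2]-z)<3]
  if len(q): print(z,len(q),q.min(0).round(1),q.max(0).round(1))
"
```

```text
[[378.7 282.9]
 [392.8 269.9]
 [379.9 303.2]
 [382.7 300.8]]
[[226.7 187.1]
 [225.6 206.9]]
180 7 [482.7 203.9 180.6] [535.6 222.2 182.9]
184 28 [481.1 203.9 181.5] [536.6 223.3 187. ]
188 45 [477.5 203.5 185.1] [541.5 225.  190.9]
192 58 [478.9 202.8 189.3] [543.2 224.8 195. ]
```

{"name": "send_rows", "arguments": {"series": [[45,[-0.008,0.03,-0.4],[0,0,0.07]],[45,[0,0,-0.4],[0,0,0]],[45,[0,0,-0.4],[0,0,0]],[45,[0,0,-0.36],[0,0,0]],[45,[0,0,0],[0,0,0]],[25,[0,0,0],[0,0,0]],[6,[0,0,0],[0,0,0]],[6,[0,0,0],[0,0,0]]]}}

```text
clock: 4.2
eef_pos: [506.7, 215.9, 103.1]
tool_rot: [3.14, -0.001, 1.575]
force: [-0.7, 1.1, 5.6]
width: 11.2
gripper_force: 59.3
```

{"name": "send_rows", "arguments": {"series": [[6,[0,0,0],[0,0,0]],[6,[0,0,0],[0,0,0]],[6,[0,0,0],[0,0,0]]]}}

```text
clock: 4.58
eef_pos: [506.7, 215.9, 103.1]
tool_rot: [3.14, -0.001, 1.575]
force: [-0.9, 0.2, 6.8]
width: 11.1
gripper_force: 59.3
```

{"name": "send_rows", "arguments": {"series": [[6,[0,0,0.15],[0,0,0]],[6,[0,0,0.25],[0,0,0]],[6,[0,0,0.4],[0,0,0]],[6,[0,0,0.5],[0,0,0]],[6,[0,0,0.5],[0,0,0]],[6,[0,0,0.5],[0,0,0]],[6,[0,0,0.4],[0,0,0]],[6,[0,0,0.3],[0,0,0]]]}}

```text
clock: 5.58
eef_pos: [506.1, 215.6, 284.1]
tool_rot: [3.14, -0.001, 1.576]
force: [0.6, 0.1, -1.6]
width: 11.0
gripper_force: 58.4
```

```bash
python3 -c "
from h import *
s=sensors.read_state();print(s['qpos'].round(3),s['eef_pos'],s['tool_rot'],s['force'],s['width'])
d=grab('scene');save('g2',d['img'][150:380,290:470],2.6)"
```

```text
[-0.006  0.514 -0.68   1.743  0.373  1.015 -0.817] [506.08455367 215.57888269 284.14557841] [ 3.13999660e+00 -6.93094096e-04  1.57553406e+00] [ 0.627394    0.1240584  -1.64894637] 11.027242195499415
```

View pics/g2.png

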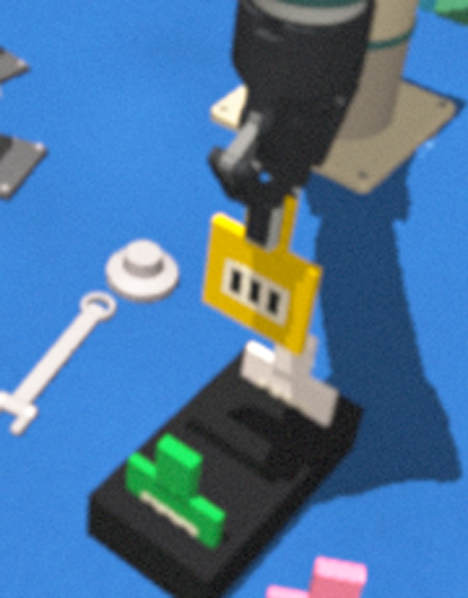

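g2 shows the yellow plate lifted clear, upright in the fingers at scene (390,258). The green and white plates are still in place.

{"name": "send_rows", "arguments": {"series": [[6,[0,-0.2,0],[0,0,-1]],[6,[0,-0.4,0],[0,0,-1]],[6,[0,-0.4,0],[0,0,-1]],[6,[0,-0.4,0],[0,0,-1]],[6,[0,-0.4,0],[0,0,-1]],[6,[0,-0.4,0],[0,0,-1]],[6,[0,-0.4,0],[0,0,-1]],[6,[0,-0.4,0],[0,0,-1]]]}}

```text
clock: 6.62
eef_pos: [506.1, 33.8, 282.0]
tool_rot: [3.142, -0.0, 0.871]
force: [-0.2, 0.8, -0.9]
width: 11.2
gripper_force: 58.4
```

{"name": "send_rows", "arguments": {"series": [[6,[0,-0.4,0],[0,0,-1]],[6,[0,-0.4,0],[0,0,-1]],[6,[0,-0.4,0],[0,0,-1]],[6,[0,-0.4,0],[0,0,-1]],[6,[0,-0.4,0],[0,0,-1]],[6,[0,-0.4,0],[0,0,-1]],[6,[0,-0.37,0],[0,0,-1]],[6,[0.1,0,0],[0,0,-1]]]}}

```text
clock: 7.62
eef_pos: [511.6, -134.0, 281.8]
tool_rot: [3.141, 0.001, 0.169]
force: [0.2, 0.3, -0.9]
width: 11.4
gripper_force: 58.5
```

{"name": "send_rows", "arguments": {"series": [[6,[0.1,0,0],[0,0,-1]],[6,[0,0,0],[0,0,-1]],[6,[0,0,0],[0,0,-0.25]],[6,[0,0,0],[-1,0,0]],[6,[0,0,0],[-1,0,0]],[6,[0,0,0],[-1,0,0]],[6,[0,0,0],[-1,0,0]],[6,[0,0,0],[-1,0,0]]]}}

```text
clock: 8.62
eef_pos: [518.3, -130.8, 282.2]
tool_rot: [2.703, -0.008, -0.016]
force: [-0.7, -0.2, -0.8]
width: 11.3
gripper_force: 58.6
```

{"name": "send_rows", "arguments": {"series": [[6,[0,0,0],[-1,0,0]],[6,[0,0,0],[0,0,0]],[6,[0,0,0],[0,0,0]],[6,[0,0,0],[0,0,0]]]}}

```text
clock: 9.12
eef_pos: [518.0, -131.9, 282.4]
tool_rot: [2.619, -0.009, -0.017]
force: [0.3, 0.4, -0.4]
width: 11.4
gripper_force: 58.7
```

```bash
python3 -c "
from h import *
s=sensors.read_state();print(s['qpos'].round(3),s['eef_pos'],s['tool_rot'],s['force'],s['width'])"
```

```text
[-0.117  0.455 -0.004  1.892  0.646  0.973 -2.131] [ 517.9999719  -131.93244579  282.42660697] [ 2.61861631 -0.00949594 -0.01717437] [ 0.2809759   0.38411257 -0.37205916] 11.40284939767157
```

{"name": "send_rows", "arguments": {"series": [[6,[0,-0.05,-0.3],[0,0.1,0]],[6,[0,-0.05,-0.3],[0,0,0]],[6,[0,-0.05,-0.3],[0,0,0]],[6,[0,-0.02,-0.2],[0,0,0]],[6,[0,0,0],[0,0,0]],[6,[0,0,0],[0,0,0]]]}}

```text
clock: 9.88
eef_pos: [518.4, -141.0, 216.2]
tool_rot: [2.618, -0.001, -0.015]
force: [0.2, 0.2, -0.1]
width: 11.2
gripper_force: 58.8
```

```bash
cat > meas.py <<'E'
from h import *
s=sensors.read_state();print(s['qpos'].round(3),s['eef_pos'].round(1),s['tool_rot'].round(4),s['force'].round(1))
for n in('scene','top'):
    d=grab(n);P=cloud(d);h=cv2.cvtColor(d['img'],cv2.COLOR_RGB2HSV).astype(int)
    m=(d['depth']>0)&(abs(h[...,0]-24)<8)&(h[...,1]>120)&(abs(P[...,0]-517)<80)&(abs(P[...,1]+180)<110)&(P[...,2]>55)
    ys,xs=np.nonzero(m); Q=P[m]; c=np.median(Q,0); 
    print(n,len(Q),'px',xs.min(),xs.max(),ys.min(),ys.max(),'xrange',np.percentile(Q[:,0],[1,99]).round(1))
    k=np.ones(len(Q),bool)
    c=Q.mean(0)
    for it in range(6):
        c=Q[k].mean(0); nn=np.linalg.svd(Q[k]-c)[2][2]; nn*=-np.sign(nn[1]); k=abs((Q-c)@nn)<(4 if it<3 else 2.5)
    print('  plane',k.sum(),'c',c.round(1),'n',nn.round(3),'tilt',np.degrees(np.arcsin(nn[2])).round(2),'yaw',np.degrees(np.arctan2(nn[0],-nn[1])).round(2))
E
python3 meas.py; python3 -c "
from h import *
a=load('scene')['img'][120:300,150:330];b=load('top')['img'][130:310,330:510]
save('m1',np.hstack([a,b]),2.2)"
```

```text
[-0.119  0.553  0.024  1.954  0.713  0.838 -2.225] [ 518.4 -141.   216.2] [ 2.618e+00 -5.000e-04 -1.490e-02] [ 0.2  0.2 -0.1]
scene 330 px 224 254 180 217 xrange [484.3 558.5]
  plane 222 c [ 533.3 -162.5  174.7] n [-0.019 -0.876  0.483] tilt 28.86 yaw -1.22
top 277 px 387 408 186 217 xrange [476.  541.7]
  plane 197 c [ 497.8 -168.1  176.7] n [-0.026 -0.87   0.492] tilt 29.46 yaw -1.73
```

View pics/m1.png

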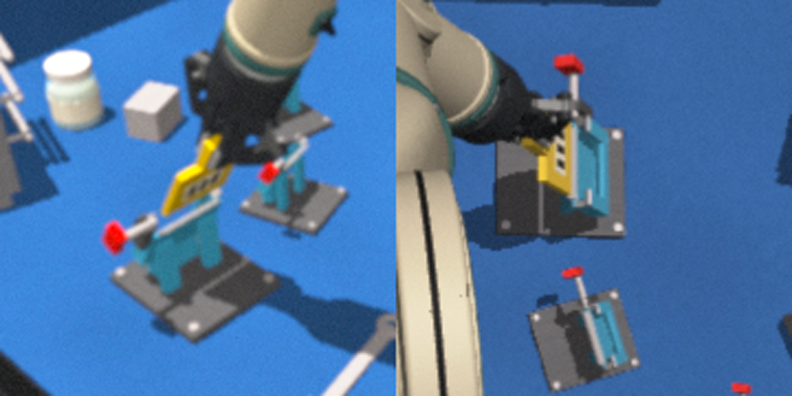

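m1 shows the plate (scene (238,200), top (400,205)) tilted and just above the slot, on the correct side. I'll rectify both views on the slot's planes to measure the remaining offsets.

```bash
cat > rect.py <<'E'
from h import *
import sys
a=np.radians(-1.0); yh=np.array([np.cos(a),np.sin(a),0]); xh=np.array([np.sin(a),-np.cos(a),0]); up=np.array([0,0,1.])
X=xh*np.cos(np.pi/6)+up*.5; Z=-xh*.5+up*np.cos(np.pi/6)
def rect(n,S,xw,xp,zsplit=73,s=3):
    d=load(n); zz,yy=np.mgrid[0:150:1/s,-60:60:1/s]; zz=zz[::-1]
    xx=np.where(zz>zsplit,xp,xw)
    W=np.array(S)+xx[...,None]*X+yy[...,None]*yh+zz[...,None]*Z
    uv=proj(d,W).astype(np.float32).reshape(zz.shape+(2,))
    return cv2.remap(d['img'],uv[...,0],uv[...,1],cv2.INTER_CUBIC)
if __name__=='__main__':
    A=rect('top',(515,-240.3,50),10.2,1.3);B=rect('scene',(520,-241,50),-10.2,-6.3)
    for n,I in(('top',A),('scene',B)):
        np.save(n+'_r.npy',I)
        for y in range(-50,60,10):
            c=int((y+60)*3); I[::6,c]=(255,255,255) if y else (255,0,255)
        for z in range(0,150,10): I[449-z*3,::8]=(0,0,0)
    save('r'+sys.argv[1],np.hstack([A,B]),1)
E
python3 rect.py 1
```

```text
(no output)
```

View pics/r1.png

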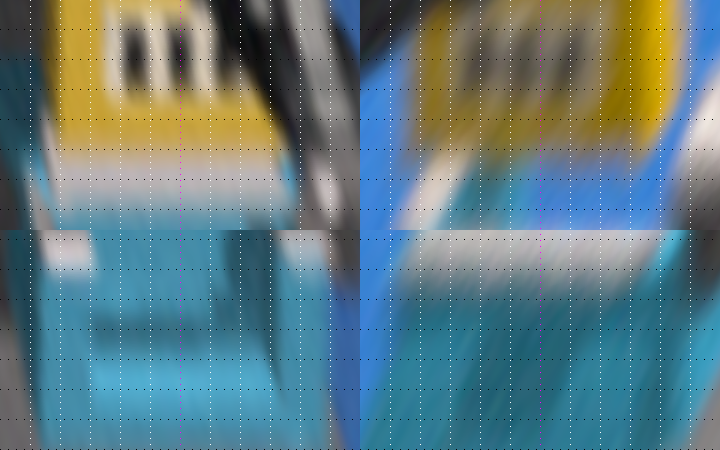

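r1: in the top view, the plate's label is centred at y≈0 mm and the holder walls run from -46 to +47. In scene the label is centred at y≈0 as well, so the width offset is within about 1 mm. Across the gap the plate needs to shift +2.4 mm along slot x.

{"name": "send_rows", "arguments": {"series": [[6,[0,-0.035,0.02],[0,0,0]],[6,[-0.002,-0.083,-0.144],[0,0,0]],[6,[-0.002,-0.083,-0.144],[0,0,0]],[6,[0,-0.042,-0.072],[0,0,0]],[6,[0,-0.042,-0.072],[0,0,0]],[6,[0,0,0],[0,0,0]]]}}

```text
clock: 10.72
eef_pos: [517.6, -158.3, 190.9]
tool_rot: [2.618, 0.001, -0.015]
force: [-0.0, -0.4, -1.2]
width: 11.3
gripper_force: 58.8
```

{"name": "send_rows", "arguments": {"series": [[6,[0,-0.021,-0.036],[0,0,0]],[6,[0,-0.021,-0.036],[0,0,0]],[6,[0,-0.021,-0.036],[0,0,0]],[6,[0,0,0],[0,0,0]]]}}

```text
clock: 11.22
eef_pos: [518.4, -161.8, 184.8]
tool_rot: [2.618, -0.001, -0.014]
force: [1.2, -1.0, -2.6]
width: 11.0
gripper_force: 58.8
```

{"name": "send_rows", "arguments": {"series": [[6,[0,-0.021,-0.036],[0,0,0]],[6,[0,-0.021,-0.036],[0,0,0]],[6,[0,-0.021,-0.036],[0,0,0]],[6,[0,-0.021,-0.036],[0,0,0]],[6,[0,0,0],[0,0,0]]]}}

```text
clock: 11.85
eef_pos: [518.2, -166.9, 175.9]
tool_rot: [2.618, -0.0, -0.015]
force: [3.7, -0.3, -1.5]
width: 11.2
gripper_force: 58.7
```

{"name": "send_rows", "arguments": {"series": [[6,[0,-0.021,-0.036],[0,0,0]],[6,[0,-0.021,-0.036],[0,0,0]],[6,[0,-0.021,-0.036],[0,0,0]],[6,[0,-0.021,-0.036],[0,0,0]],[6,[0,0,0],[0,0,0]]]}}

```text
clock: 12.48
eef_pos: [518.0, -172.0, 167.3]
tool_rot: [2.618, -0.0, -0.015]
force: [4.3, -0.8, -1.7]
width: 11.2
gripper_force: 58.6
```

{"name": "send_rows", "arguments": {"series": [[6,[0.01,-0.021,-0.036],[0,0,0]],[6,[0,-0.021,-0.036],[0,0,0]],[6,[0,-0.042,-0.072],[0,0,0]],[6,[0,-0.042,-0.072],[0,0,0]],[6,[0,-0.021,-0.036],[0,0,0]],[6,[0,0,0],[0,0,0]]]}}

```text
clock: 13.22
eef_pos: [518.2, -181.0, 152.0]
tool_rot: [2.618, 0.001, -0.015]
force: [3.2, -1.1, -1.2]
width: 11.4
gripper_force: 58.7
```

{"name": "send_rows", "arguments": {"series": [[6,[0,-0.021,-0.036],[0,0,0]],[6,[0,-0.021,-0.036],[0,0,0]],[6,[0,-0.021,-0.036],[0,0,0]],[6,[0,-0.021,-0.036],[0,0,0]],[6,[0,0,0],[0,0,0]]]}}

```text
clock: 13.85
eef_pos: [518.2, -186.0, 143.5]
tool_rot: [2.618, 0.001, -0.015]
force: [1.5, 0.0, -2.1]
width: 11.0
gripper_force: 58.8
```

{"name": "send_rows", "arguments": {"series": [[6,[0,-0.021,-0.036],[0,0,0]],[6,[0,-0.021,-0.036],[0,0,0]],[6,[0,-0.012,-0.022],[0,0,0]],[6,[0,0,0],[0,0,0]]]}}

```text
clock: 14.35
eef_pos: [518.3, -189.2, 137.9]
tool_rot: [2.618, 0.0, -0.015]
force: [1.8, -1.3, -1.6]
width: 11.1
gripper_force: 58.8
```

{"name": "send_rows", "arguments": {"series": [[6,[0,-0.012,-0.022],[0,0,0]],[6,[0,-0.008,-0.014],[0,0,0]],[6,[0,0,0],[0,0,0]]]}}

```text
clock: 14.72
eef_pos: [518.3, -190.3, 135.9]
tool_rot: [2.618, 0.0, -0.015]
force: [2.7, 0.0, -1.6]
width: 11.3
gripper_force: 58.8
```

{"name": "send_rows", "arguments": {"series": [[6,[0,-0.008,-0.014],[0,0,0]],[6,[0,-0.008,-0.014],[0,0,0]],[6,[0,0,0],[0,0,0]]]}}

```text
clock: 15.1
eef_pos: [518.3, -190.7, 135.0]
tool_rot: [2.618, -0.0, -0.015]
force: [-1.4, 4.8, 9.3]
width: 11.4
gripper_force: 60.5
```

{"name": "send_rows", "arguments": {"series": [[6,[0,-0.008,-0.014],[0,0,0]],[6,[0,0,0],[0,0,0]]]}}

```text
clock: 15.35
eef_pos: [518.3, -190.6, 135.0]
tool_rot: [2.617, -0.0, -0.015]
force: [-3.3, 9.2, 16.3]
width: 11.1
gripper_force: 61.9
```

{"name": "send_rows", "arguments": {"series": [[6,[0,0.012,0.022],[0,0,0]],[40,[0,0,0],[0,0,0]],[40,[0,0,0],[0,0,0]],[40,[0,0,0],[0,0,0]],[40,[0.001,0.083,0.144],[0,0,0]],[40,[0.002,0.167,0.289],[0,0,0]],[40,[0.004,0.3,0.52],[0,0,0]],[40,[0.004,0.3,0.52],[0,0,0]]]}}

```text
clock: 16.35
eef_pos: [518.8, -139.2, 224.4]
tool_rot: [2.618, 0.0, -0.015]
force: [0.1, -0.2, -0.5]
width: 39.7
gripper_force: 0.0
```

{"name": "send_rows", "arguments": {"series": [[20,[0,0.3,0.5],[0,0,0]],[0,[0,0,0],[1,0,0]],[0,[0,0,0],[1,0,0]],[0,[0,0,0],[1,0,0]],[0,[0,0,0],[1,0,0]],[0,[0,0,0],[1,0,0]],[0,[0,0,0],[1,0,0]]]}}

```text
clock: 17.23
eef_pos: [519.0, -121.6, 254.0]
tool_rot: [-3.139, 0.007, -0.012]
force: [-1.2, -1.4, -1.1]
width: -0.2
gripper_force: 0.0
```

```bash
sed -i 's/>55)$/>55)/' meas.py; python3 meas.py; python3 - <<'E'
from h import *
for n in('scene','top'):
    d=load(n);P=cloud(d);h=cv2.cvtColor(d['img'],cv2.COLOR_RGB2HSV).astype(int)
    m=((h[...,0]<6)|(h[...,0]>174))&(h[...,1]>150)&(abs(P[...,0]-610)<25)&(abs(P[...,1]+190)<30)&(P[...,2]>100)
    Q=P[m];print(n,'knob',len(Q),np.median(Q,0).round(1),Q.min(0).round(1),Q.max(0).round(1))
a=load('scene')['img'][120:300,150:330];b=load('top')['img'][130:310,330:510]
save('m2',np.hstack([a,b]),2.2)
E
```

```text
[ 0.358  0.467 -0.261  1.826  0.149  0.876 -1.556] [ 519.  -121.6  254. ] [-3.1388  0.0069 -0.0122] [-1.2 -1.4 -1.1]
scene 234 px 221 248 202 223 xrange [477.4 558.2]
  plane 139 c [ 520.9 -191.8  124.3] n [-0.017 -0.843  0.538] tilt 32.52 yaw -1.15
top 64 px 404 411 193 219 xrange [477.2 530.4]
  plane 41 c [ 509.2 -184.2  141.9] n [ 0.153 -0.941  0.302] tilt 17.61 yaw 9.26
scene knob 78 [ 620.7 -185.5  144. ] [ 611.4 -198.3  125.7] [ 623.  -175.3  155.3]
  return _methods._mean(a, axis=axis, dtype=dtype,
  ret = um.true_divide(
Traceback (most recent call last):
ValueError: zero-size array to reduction operation minimum which has no identity
```

{"name": "send_rows", "arguments": {"series": [[0,[0.5,-0.2,0],[0,0,0]],[0,[0.65,-0.3,0],[0,0,0]],[0,[0.6,-0.3,0],[0,0,0]],[0,[0.4,-0.32,-0.3],[0,0,0]],[0,[0,0,-0.6],[0,0,0]],[0,[0,0,-0.6],[0,0,0]],[0,[0,0,-0.33],[0,0,0]],[0,[0,0,0],[0,0,0]]]}}

```text
clock: 18.32
eef_pos: [647.3, -188.1, 142.2]
tool_rot: [-3.142, 0.01, -0.012]
force: [-0.5, -0.3, 0.5]
width: 0.1
gripper_force: 0.0
```

```bash
python3 -c "
from h import *
for n in('scene','top'):
    d=grab(n)
a=load('scene')['img'][120:300,150:330];b=load('top')['img'][130:310,330:510]
save('m2',np.hstack([a,b]),2.2)
s=sensors.read_state();print(s['eef_pos'],s['tool_rot'],s['force'])"
```

```text
[ 649.07061201 -188.87074395  144.64484819] [ 3.14075179  0.00555314 -0.01237392] [ 0.06069939 -0.14025228  0.16054459]
```

View pics/m2.png

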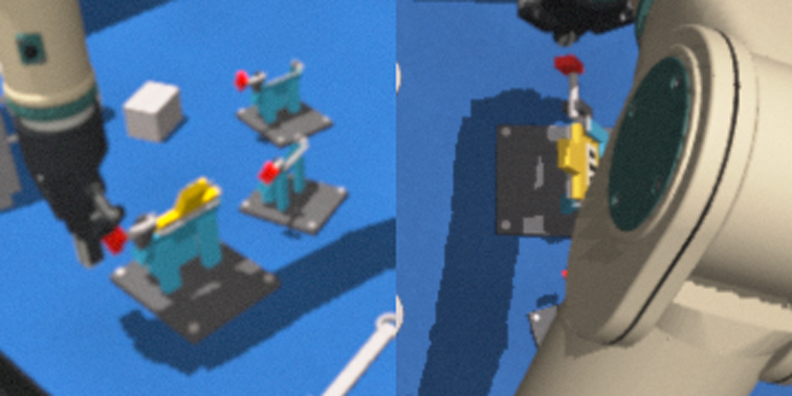

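m2: the plate is down in the slot with its tab up, at scene (240,208). The closed fingers stand just outside the knob, at scene (192,236) against the knob at (202,228). Now I'll push the bolt.

{"name": "send_rows", "arguments": {"series": [[0,[-0.1,0,0],[0,0,0]],[0,[-0.1,0,0],[0,0,0]],[0,[-0.1,0,0],[0,0,0]],[0,[-0.1,0,0],[0,0,0]],[0,[-0.1,0,0],[0,0,0]],[0,[0,0,0],[0,0,0]]]}}

```text
clock: 19.18
eef_pos: [617.2, -189.3, 143.3]
tool_rot: [3.141, 0.009, -0.013]
force: [0.3, 0.2, -0.5]
width: 0.1
gripper_force: 0.0
```

{"name": "send_rows", "arguments": {"series": [[0,[-0.05,0,0],[0,0,0]],[0,[-0.05,0,0],[0,0,0]],[0,[0,0,0],[0,0,0]]]}}

```text
clock: 19.55
eef_pos: [611.6, -189.2, 143.2]
tool_rot: [3.142, 0.008, -0.013]
force: [0.7, -0.5, 0.7]
width: -0.2
gripper_force: 0.2
```

{"name": "send_rows", "arguments": {"series": [[0,[-0.05,0,0],[0,0,0]],[0,[-0.05,0,0],[0,0,0]],[0,[-0.05,0,0],[0,0,0]],[0,[0,0,0],[0,0,0]]]}}

```text
clock: 20.05
eef_pos: [607.3, -189.0, 143.8]
tool_rot: [3.141, -0.002, -0.012]
force: [11.3, -1.5, -6.9]
width: 0.2
gripper_force: 5.3
```

```bash
cat > knob.py <<'E'
from h import *
for n in('scene','top'):
    d=grab(n);P=cloud(d);h=cv2.cvtColor(d['img'],cv2.COLOR_RGB2HSV).astype(int)
    m=((h[...,0]<6)|(h[...,0]>174))&(h[...,1]>150)&(abs(P[...,0]-600)<45)&(abs(P[...,1]+190)<30)&(P[...,2]>100)
    Q=P[m];print(n,'knob',len(Q),Q.min(0).round(1) if len(Q) else '',np.median(Q,0).round(1))
E
python3 knob.py 2>/dev/null
```

```text
scene knob 60 [ 575.1 -202.1  116.1] [ 592.7 -180.7  144.5]
top knob 71 [ 583.1 -203.9  125.2] [ 586.1 -188.4  147.8]
```

{"name": "send_rows", "arguments": {"series": [[0,[-0.03,0,0],[0,0,0]],[0,[-0.03,0,0],[0,0,0]],[0,[0,0,0],[0,0,0]]]}}

```text
clock: 20.52
eef_pos: [607.2, -189.0, 144.1]
tool_rot: [3.141, -0.009, -0.012]
force: [17.1, -1.7, -12.0]
width: 0.1
gripper_force: 8.8
```

{"name": "send_rows", "arguments": {"series": [[0,[0.2,0,0],[0,0,0]],[0,[0.4,0,0],[0,0,0]],[0,[0.3,0,0.3],[0,0,0]],[0,[0,0,0.8],[0,0,0]],[0,[0,0,0.8],[0,0,0]],[0,[0,0,0.5],[0,0,0]],[0,[0,0,0],[0,0,0]]]}}

```text
clock: 21.4
eef_pos: [654.1, -189.4, 290.0]
tool_rot: [3.14, 0.004, -0.013]
force: [0.4, 0.6, -0.8]
width: -0.0
gripper_force: 0.0
```

```bash
python3 knob.py; python3 meas.py | head -3; python3 - <<'E'
from h import *
for n in('scene','top'):
    d=load(n);P=cloud(d);h=cv2.cvtColor(d['img'],cv2.COLOR_RGB2HSV).astype(int)
    m=(abs(h[...,0]-24)<8)&(h[...,1]>120)&(abs(P[...,0]-517)<60)&(abs(P[...,1]+190)<60)&(P[...,2]>90)
    Q=P[m];print(n,'yellow max z',np.sort(Q[:,2])[-8:].round(1),'(home 149.6 .. 152.6)')
E
```

```text
scene knob 85 [ 580.1 -197.4  114.6] [ 595.3 -184.2  143.6]
top knob 66 [ 582.8 -205.3  125.5] [ 585.3 -190.   146.3]
[ 0.372  0.654 -0.242  1.362  0.162  1.154 -1.473] [ 652.4 -189.1  286.5] [-3.1415  0.0101 -0.013 ] [ 0.7  0.1 -1.4]
scene 213 px 221 248 202 224 xrange [476.7 556.8]
  plane 138 c [ 520.5 -192.1  123.7] n [-0.006 -0.842  0.54 ] tilt 32.69 yaw -0.43
scene yellow max z [152.2 152.6 152.7 152.9 153.  153.8 153.8 153.9] (home 149.6 .. 152.6)
top yellow max z [152.2 152.3 152.7 152.9 152.9 153.5 153.5 153.7] (home 149.6 .. 152.6)
```

```bash
python3 -c "
from cell import ctrl
print(ctrl.finish_job())"
```

```text
the job is handed in; nothing more can be done
None
```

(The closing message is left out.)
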